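# Seat the bench magnifier's lens in its three-point mount

## Task

Take the magnifier lens off its cork rest and set it down gently, upright, on the pads of the three-point mount, just short of the two headed posts so that it clears their heads. Let go, then push the sliding jaw against the lens so that it slides fully home under the heads and posts and jaw all bear on its rim with a light clamping pressure and it cannot rock. Never squeeze the glass hard, back off without moving the jaw, and leave everything else on the bench where it is.

Things in the scene. Friction and masses are not known exactly. Their poses are not given: they have to be found in the camera images.
- lens: Round magnifier lens in its cell, 140 to 230 g: an aluminium flange, 64 mm across and 10 mm high, below a black barrel, 44 mm across, from 10 to 46 mm above the underside, with a glass dome of 5 mm on top (total 51 mm). Grasp it by the barrel, from above. Origin: centre of the underside; z up along its axis; it is round, so its yaw means nothing.
- rest: Flat cork rest on the table, 110 x 110 x 8 mm, fixed, on which the lens stands at the start. Origin: centre of its underside.
- mount: Three-point mount, fixed to the table: aluminium plate 8 mm thick, a disc of radius 52 mm with a tail 56 mm wide reaching 145 mm to -x. Its x axis points from the sliding jaw to the gap between the two posts. Origin: on the table, under the axis that the lens has when home; z up.
- lens_home (a point): Centre of the lens's underside when home: on the mount's axis at the pads' tops, 14 mm above the table; axes as the mount's. To clear the posts' heads from above, set the lens down with its centre about 12 mm (10 to 14 mm) from here towards -x; a gripper closing along the mount's y clears everything there.
- seat: The three steel pads of the mount which carry the lens's flat underside, tops 14 mm above the table: two at x 12, y +18 and -18 mm (16 x 12 mm), one at x -27, y 0 (22 x 16 mm) in the mount's axes. Origin and axes as the mount's. Pads, posts, screw and flange are polished and slippery (friction about 0.15).
- post_left: Fixed steel post at the mount's x 23.8, y +28.3 mm: radius 5 mm, and a head of radius 8.5 mm from 27 to 31 mm above the table. The home lens's rim lies against the post, with its flange (14 to 24 mm above the table) under the head. Origin: on the post's axis at table height.
- post_right: The same at the mount's x 23.8, y -28.3 mm.
- jaw: Sliding jaw on the mount's tail: an upright dark steel tab, 34 mm wide along y, 12 mm thick, 10 to 52 mm above the table. It slides only along the mount's x: fully open at x = -102 mm, up to 48 mm to +x, with a drag of 5 N; no spring, it stays where it is left. Origin: at table height below the middle of the tab's outer (-x) face; axes as the mount's.
- jaw_push (a point): Middle of the tab's outer face, 32 mm above the table: push here towards the mount's +x. First the jaw alone moves (5 N), then it slides the lens along (well under 1 N more), then the lens meets both posts and the push grows steeply (rigid contact). A push of 9 to 12 N in all leaves the right pressure. The jaw may press on the lens with at most 12 N: a push of 17 N.
- jaw_screw_root (a point): Where the jaw's brass screw leaves the jaw, 21 mm ahead of the tab's outer face, 19 mm above the table. The screw, 8 mm thick and round-nosed, points to the mount's +x and bears on the lens's rim. Its nose stands 29 to 43 mm ahead of the tab's outer face: set differently each time and not reported, so the jaw's position does not tell when it bears; only the force does.
- offcut: Bystander: wood offcut, 75 x 36 x 28 mm. Origin: centre of its underside.
- pencil: Bystander: flat carpenter's pencil, 160 x 14 x 8 mm, lying. Origin: near its middle, underside.
- tape: Bystander: black tape measure, about 68 x 95 mm, 36 mm high. Origin: underside, centre of its round part.
- sanding_block: Bystander: cork sanding block, 70 x 110 x 30 mm. Origin: centre of its underside.
- hammer: Bystander: hammer, lying. Origin: under its handle.
- glue: Bystander: white glue bottle, 64 mm across, 170 mm high. Origin: centre of its underside.
- tin: Bystander: steel tin, 84 mm across, 110 mm high. Origin: centre of its underside.
Mind the look-alikes: they are no part of the job. What is meant by the lens is not purple, and is the smaller of those in its own colour. Several things look just like the mount: the one meant starts nearest to the robot's base.

How it is judged:
By the outcome, as a careful person would: the job done as asked, in the order asked, and still so for the second after the job is handed in, with the robot touching nothing.
It also fails if it takes over 61 s, if anything falls off the work surface, if the arm or the gripper's body presses on something with over 40 N, if the wrist force passes 120 N, or if a joint passes its speed limit or range.

## Robot

A 6-joint arm with a two-finger parallel gripper is mounted at the origin on the work surface. World frame = base frame: x ahead of the robot, y to its left, z up, the work surface at z = 0. Lengths are in mm, angles in rad, forces in N, time in s.
With the tool pointing down it reaches from about 350 to 975 mm from the base axis. Payload 7.1 kg.
Tool frame: the origin (TCP) lies at the very end of the fingers, on their centre line; the grasp point (between the pads) lies ctrl.hold_point_z behind it (ctrl.hold_point_z is the distance from the TCP to the grasp point, in mm); z points along the fingers, y is the line along which they close (so a half turn about z gives the same grasp; the last joint's range is limited). The gripper opens to 88 mm and grips with 3 to 60 N. Pads are 20 mm wide; open, the fingers measure 115 mm over their backs; the gripper's body (75 mm by 178 mm) begins 61 mm behind the grasp point.
Start: joints at [-1.229, 0.423, 1.63, -0, 1.089, -0.019], TCP at [220.656, -584.736, 222.675] pointing down, gripper open.
Joint ranges: [-3, 3], [-0.9, 2.11], [0.09, 2.58], [-1.31, 4.45], [0.11, 2.69], [-2.54, 2.54]. Speed limits (rad/s): [2.39, 2.39, 3.01, 3.14, 3.14, 3.14].

## Interface

Orientations are given as a rotation vector (axis times angle).
In Python, from workcell import ctrl gives the robot as it stands. The module is installed in compiled form; this text tells all that it offers.
- The arm moves only by the shell command python3 -m creep 'ROWS'. ROWS is JSON, a list of rows, each an object with "translation": the shift along the tool's x, y, z in mm, a list of three; "angular": the turn, a rotation vector about the tool's x, y, z in rad, a list of three; "jaw": the opening, from 0 (shut) to 1 (fully open). A call has exactly 8 rows; each row is the pose to reach, as a shift and turn from the pose commanded when the call began, along the tool's axes at that moment; what a row does not reach only later rows make up. A row lasts 1/8 s, in which the tool goes at most 62.5 mm and 10.7 degrees, less where a joint would pass 70% of its speed; a pose out of reach is approached as far as the arm can. A call with a gripper value outside its range is refused whole. The fingers move at their own pace and stop on an object; the grip force is fixed at half the most. Time passes only in rows, so rows that repeat a pose let the fingers close, or fill a call up. It gives the time, the measured TCP pose, the force, the opening and the grip force at its end, in the units of the state.
- ctrl.get_obs(): the state, without advancing time (a new reading comes with each control period).
- ctrl.get_image(name): name is "side" or "top"; returns the picture (480x640x3 uint8, red, green, blue); there is no depth.
- ctrl.camera_info(name): a dict with "camera_matrix" (3x3 intrinsics, pixels), "world_from_camera" (4x4, takes a point from camera to world coordinates). Camera axes: x right, y up, looking along -z (the intrinsics and any distortion apply to the point x, -y, -z); pixel columns grow to the right and rows downward; lengths in mm; the calibration is good to about 2 mm. A picture is of the moment at which its call begins. camera_info takes no time and is no camera call.
- ctrl.close_job(): hands the job in; it is judged then, once.
Trained networks look in the newest picture that a camera, given by its name, has taken for a name from the list of things; names that differ only in an ending like _2 or _b are one class to them, and where a whole thing is asked for, a point or a joint stands for the part that bears it (a point fixed in the world has none). Each returns a list of dicts, best first, with "score" (0 to 1); they miss things now and then, are a little off and sometimes report something else, mostly with a low value. They report only what shows in the picture. A call takes as long as a camera call. They do not tell look-alikes from the thing itself.
- ctrl.look_for(camera, label): "rect" ([left, top, right, bottom] in pixels, round what is visible of it).
The state is a dict: "t": time; "qpos": joint angles; "qvel": joint speeds; "joint_torque": joint torques, N m; "ee_pos": TCP position; "orientation": TCP orientation; "ft_force": force on the tool from outside, world axes, zero at the start; "moment": the same for the moment, N m; "width": finger opening in mm; "grasp_force": force on a finger pad.
Only numpy, scipy, OpenCV 4.12 (cv2) and the standard library are available. Lean on these libraries where they do the work, as an engineer would, in place of code of your own. Each camera call takes 0.05 s, during which the arm holds its last target. There are 200 camera calls.

## Working session

There is one attempt and no reset: what is moved stays moved. The work goes in short steps, Python scripts to look and compute and a shell command to move; the robot and the scene stay as the last step left them, time stands still between calls to the robot, and variables do not carry over. Pictures are saved under pics/ and viewed, at most 10 in all, crops included, and the job is handed in when it is done.

```bash
mkdir -p pics; cat > h.py <<'E'
import numpy as np, cv2
from workcell import ctrl
def snap(cam,fn=None):
    im=ctrl.get_image(cam)
    if fn: cv2.imwrite('pics/'+fn,im[:,:,::-1])
    return im
def ray(cam,uv):
    i=ctrl.camera_info(cam); K=np.array(i['camera_matrix']); T=np.array(i['world_from_camera'])
    d=cv2.undistortPoints(np.array([[uv]],float),K,np.array(i.get('distortion',np.zeros(5)),float))[0,0]
    return T[:3,3], T[:3,:3]@np.array([d[0],-d[1],-1])
def pix2w(cam,uv,z):
    o,d=ray(cam,uv); return o+d*(z-o[2])/d[2]
def w2pix(cam,p):
    i=ctrl.camera_info(cam); K=np.array(i['camera_matrix']); T=np.array(i['world_from_camera'])
    c=T[:3,:3].T@(np.array(p,float)-T[:3,3]); q=np.array([c[0],-c[1],-c[2]])
    r=cv2.projectPoints(q[None],np.zeros(3),np.zeros(3),K,np.array(i.get('distortion',np.zeros(5)),float))[0]
    return r[0,0]
E
python3 - <<'E'
from h import *
np.set_printoptions(precision=1,suppress=True)
for c in('top','side'):
    snap(c,c+'0.png'); i=ctrl.camera_info(c); print(c,i)
    for l in('lens','mount','jaw','post_left','rest'):
        print(l,[(np.round(d['rect']).tolist(),round(d['score'],2)) for d in ctrl.look_for(c,l)])
print(ctrl.get_obs(),ctrl.hold_point_z)
E
```

```text
top {'camera_matrix': array([[594.9,   0. , 321.4],
       [  0. , 594.9, 239.7],
       [  0. ,   0. ,   1. ]]), 'world_from_camera': array([[  -0. ,    1. ,   -0.1,  410.9],
       [  -1. ,   -0. ,   -0. , -104.2],
       [  -0. ,    0.1,    1. , 1491.7],
       [   0. ,    0. ,    0. ,    1. ]])}
lens [([201.0, 245.0, 224.0, 270.0], 0.91), ([189.0, 298.0, 225.0, 333.0], 0.73), ([155.0, 239.0, 180.0, 269.0], 0.58)]
mount [([529.0, 256.0, 590.0, 332.0], 0.69), ([328.0, 222.0, 381.0, 298.0], 0.58)]
jaw [([572.0, 302.0, 588.0, 314.0], 0.79), ([354.0, 268.0, 369.0, 282.0], 0.61)]
post_left [([536.0, 270.0, 543.0, 282.0], 0.42)]
rest [([195.0, 235.0, 243.0, 283.0], 0.68), ([356.0, 268.0, 366.0, 278.0], 0.26)]
side {'camera_matrix': array([[469.3,   0. , 317.6],
       [  0. , 469.3, 239.8],
       [  0. ,   0. ,   1. ]]), 'world_from_camera': array([[  -0.7,    0.4,   -0.5, -202.5],
       [  -0.7,   -0.4,    0.6,  792.6],
       [  -0. ,    0.8,    0.6,  894.3],
       [   0. ,    0. ,    0. ,    1. ]])}
lens [([278.0, 300.0, 308.0, 342.0], 0.79), ([210.0, 301.0, 237.0, 330.0], 0.79), ([248.0, 278.0, 271.0, 306.0], 0.59)]
mount [([315.0, 230.0, 374.0, 255.0], 0.6), ([422.0, 184.0, 439.0, 198.0], 0.59)]
jaw [([245.0, 276.0, 270.0, 306.0], 0.67), ([347.0, 235.0, 359.0, 247.0], 0.47)]
post_left []
rest [([238.0, 278.0, 290.0, 315.0], 0.87)]
{'t': 0.6, 'qpos': array([-1.2,  0.4,  1.6,  0. ,  1.1, -0. ]), 'qvel': array([ 0.,  0., -0.,  0., -0.,  0.]), 'joint_torque': array([  0. , -54.4, -27.4,   0.1,   0. ,  -0. ]), 'ee_pos': array([ 220.7, -584.8,  222.7]), 'orientation': array([3.1, 0.6, 0. ]), 'ft_force': array([ 0.1,  0.2, -0.3]), 'moment': array([ 0., -0., -0.]), 'grasp_force': 0.0, 'width': 87.91050658239206} 18.700000000000003
```

View pics/top0.png

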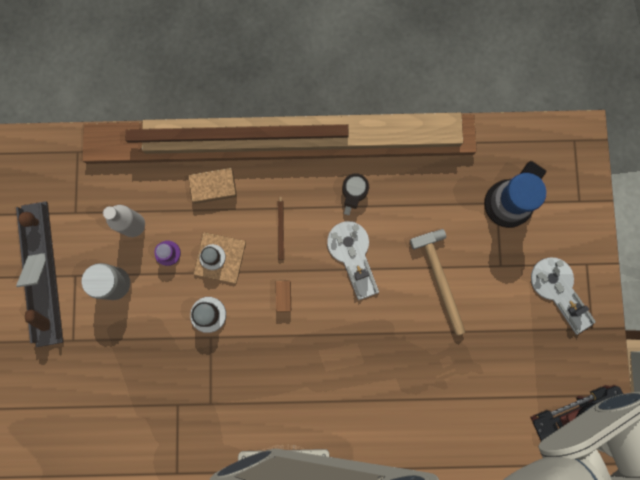

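View pics/side0.png

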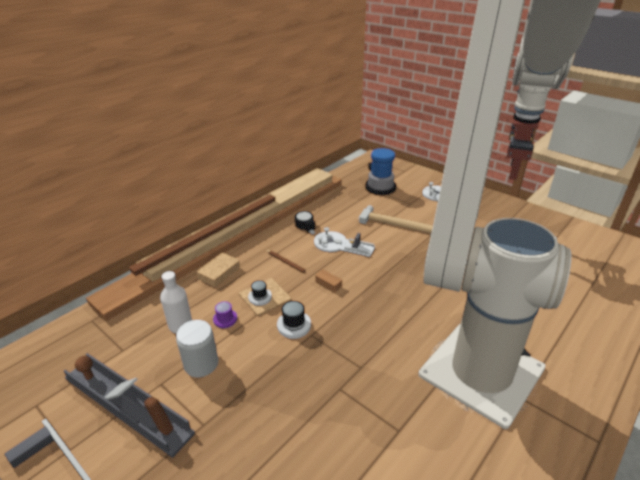

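```bash
cat > fit.py <<'E'
from h import *
from scipy.optimize import minimize
S=8
def hullmask(cam,groups,box):
    x0,y0,x1,y1=box; m=np.zeros(((y1-y0)*S,(x1-x0)*S),np.uint8)
    for g in groups:
        p=np.array([w2pix(cam,q) for q in g])
        p=((p+0.5-[x0,y0])*S-0.5)
        cv2.fillConvexPoly(m,cv2.convexHull(np.round(p).astype(np.int32)),255)
    return cv2.resize(m,(x1-x0,y1-y0),interpolation=cv2.INTER_AREA)/255.
def circ(x,y,r,z,n=24):
    a=np.linspace(0,2*np.pi,n,endpoint=False); return [(x+r*np.cos(t),y+r*np.sin(t),z) for t in a]
def rect(x0,x1,y0,y1,z): return [(x,y,z) for x in(x0,x1) for y in(y0,y1)]
def mount(x,y,yaw):
    g=[circ(0,0,52,0)+circ(0,0,52,8), rect(-145,0,-28,28,0)+rect(-145,0,-28,28,8)]
    for s in(1,-1): g.append(circ(23.8,28.3*s,8.5,27)+circ(23.8,28.3*s,8.5,31))
    g.append(rect(-102,-90,-17,17,10)+rect(-102,-90,-17,17,52))
    c,s=np.cos(yaw),np.sin(yaw)
    return [[(x+c*p[0]-s*p[1],y+s*p[0]+c*p[1],p[2]) for p in q] for q in g]
def lens(x,y,z0=8):
    return [circ(x,y,32,z0)+circ(x,y,32,z0+10),circ(x,y,22,z0+10)+circ(x,y,22,z0+46)]
def soft(im,box,sl,sh):
    x0,y0,x1,y1=box; hsv=cv2.cvtColor(im[y0:y1,x0:x1],cv2.COLOR_RGB2HSV).astype(float)
    return np.clip((sh-hsv[...,1])/(sh-sl),0,1)
def fit(model,views,p0,steps):
    def f(p): return sum(np.abs(hullmask(c,model(*p),b)-t).sum() for c,b,t in views)
    p0=np.array(p0,float); sim=np.vstack([p0]+[p0+np.eye(len(p0))[i]*steps[i] for i in range(len(p0))])
    r=minimize(f,p0,method='Nelder-Mead',options=dict(initial_simplex=sim,maxiter=120,xatol=.02,fatol=.05)); return r.x,r.fun
E
python3 - <<'E'
from fit import *
np.set_printoptions(precision=2,suppress=True)
T=cv2.imread('pics/top0.png')[:,:,::-1].copy(); D=cv2.imread('pics/side0.png')[:,:,::-1].copy()
bt=(318,215,392,306); bs=(308,224,382,262)
c=pix2w('top',(348,243),8); print(c, pix2w('side',(331,241),8))
vt=('top',bt,soft(T,bt,55,100)); vs=('side',bs,soft(D,bs,55,100))
for n,v in(('top',[vt]),('side',[vs]),('both',[vt,vs])):
    p,f=fit(mount,v,[c[0],c[1],0.4],[8,8,.1]); print(n,p,f)
    if n=='top': pt=p
l0=pix2w('top',(211,257),54)
for n,cam,b,im in(('top','top',(194,240,231,276),T),('side','side',(238,272,282,310),D)):
    l=[pix2w('top',(211,257),44)]; t=soft(im,b,60,95)
    p,f=fit(lens,[(cam,b,t)],[l[0][0],l[0][1]],[6,6]); print('lens',n,p,f)
    if cam=='top': pl=p
def crop(im,cam,b,groups,k):
    x0,y0,x1,y1=b; o=cv2.resize(im[y0:y1,x0:x1],None,fx=k,fy=k,interpolation=cv2.INTER_CUBIC); q=o.copy()
    for g in groups:
        p=np.array([w2pix(cam,w) for w in g]); cv2.polylines(q,[cv2.convexHull(np.round((p+.5-[x0,y0])*k).astype(np.int32))],True,(255,0,0),1)
    return np.hstack([o,q])
A=crop(T,'top',bt,mount(*pt),5); B=crop(T,'top',(150,236,232,336),lens(*pl),4)
H=max(A.shape[0],B.shape[0]); pad=lambda a:cv2.copyMakeBorder(a,0,H-a.shape[0],0,0,cv2.BORDER_CONSTANT)
o=np.hstack([pad(A),pad(B)]); o=cv2.resize(o,None,fx=800/o.shape[1],fy=800/o.shape[1]) if False else A
cv2.imwrite('pics/cropm.png',A[:,:,::-1]); cv2.imwrite('pics/cropl.png',B[:,:,::-1])
E
```

```text
[ 607.28 -169.74    8.  ] [ 601.77 -166.76    8.  ]Traceback (most recent call last):
  File "<stdin>", line 8, in <module>
  File "fit.py", line 28, in fit
    r=minimize(f,p0,method='Nelder-Mead',options=dict(initial_simplex=sim,maxiter=120,xatol=.02,fatol=.05)); return r.x,r.fun
    res = _minimize_neldermead(fun, x0, args, callback, bounds=bounds,
                               **options)
    fxc = func(xc)
    fx = function(np.copy(x), *(wrapper_args + args))
  File "fit.py", line 26, in f
    def f(p): return sum(np.abs(hullmask(c,model(*p),b)-t).sum() for c,b,t in views)
                     ~~~^^^^^^^^^^^^^^^^^^^^^^^^^^^^^^^^^^^^^^^^^^^^^^^^^^^^^^^^^^^^
  File "fit.py", line 26, in <genexpr>
    def f(p): return sum(np.abs(hullmask(c,model(*p),b)-t).sum() for c,b,t in views)
                                ~~~~~~~~^^^^^^^^^^^^^^^
  File "fit.py", line 7, in hullmask
    p=np.array([w2pix(cam,q) for q in g])
                ~~~~~^^^^^^^
  File "h.py", line 14, in w2pix
    i=ctrl.camera_info(cam); K=np.array(i['camera_matrix']); T=np.array(i['world_from_camera'])
ValueError: time passes only in moves, steps and waits
```

```bash
sed -i 's/^from workcell import ctrl/from workcell import ctrl\nimport functools\ncinfo=functools.lru_cache(None)(lambda c: ctrl.camera_info(c))/; s/i=ctrl.camera_info(cam)/i=cinfo(cam)/' h.py
cat > m.py <<'E'
from fit import *
np.set_printoptions(precision=2,suppress=True)
T=cv2.imread('pics/top0.png')[:,:,::-1].copy(); D=cv2.imread('pics/side0.png')[:,:,::-1].copy()
bt=(318,215,392,306); bs=(308,224,382,262)
vt=('top',bt,soft(T,bt,55,100)); vs=('side',bs,soft(D,bs,55,100))
for n,v in(('top',[vt]),('side',[vs])):
    p,f=fit(mount,v,[605,-168,0.4],[8,8,.1]); print(n,p,f)
    if n=='top': pt=p
    else: ps=p
l0=pix2w('top',(211,257),44)
for n,b,im in(('top',(194,240,231,276),T),('side',(238,272,282,310),D)):
    p,f=fit(lens,[(n,b,soft(im,b,60,95))],l0[:2],[6,6]); print('lens',n,p,f)
    if n=='top': pl=p
def crop(im,cam,b,groups,k):
    x0,y0,x1,y1=b; o=cv2.resize(im[y0:y1,x0:x1],None,fx=k,fy=k,interpolation=cv2.INTER_CUBIC); q=o.copy()
    for g in groups:
        p=np.array([w2pix(cam,w) for w in g]); cv2.polylines(q,[cv2.convexHull(np.round((p+.5-[x0,y0])*k).astype(np.int32))],True,(255,0,0),1)
    return np.hstack([o,q])
A=crop(T,'top',bt,mount(*pt),5); B=crop(T,'top',(150,236,232,336),lens(*pl),4)
C=crop(D,'side',bs,mount(*ps),5)
cv2.imwrite('pics/cropm.png',A[:,:,::-1]); cv2.imwrite('pics/cropl.png',B[:,:,::-1])
cv2.imwrite('pics/crops.png',C[:,:,::-1])
E
python3 m.py
```

```text
top [ 611.76 -167.56    0.34] 165.32156862745097
side [ 607.96 -165.62    0.34] 208.56601307189544
lens top [579.57 170.88] 34.75238095238095
lens side [575.66 172.71] 48.858263305322126
```

View pics/cropm.png

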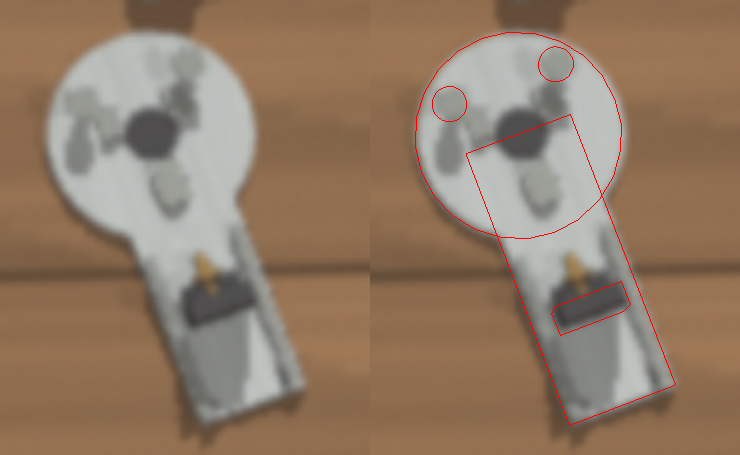

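View pics/cropl.png

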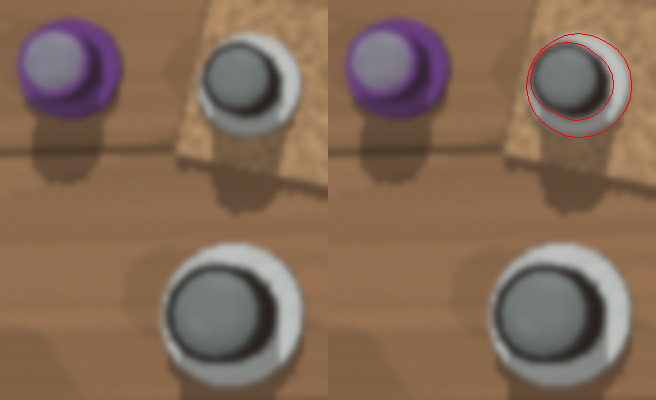

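The top view shows three candidates for the lens: (211,257) small and silver on the cork, (207,315) larger and silver, and (167,253) purple. I choose (211,257), and the crop confirms it. There are two mounts: (348,243) at 630 mm from the base and (553,280) much farther, so I choose (348,243). Its posts are at the upper left and right of the disc, and its jaw and tail point down and to the right. Both overlays fit, and the two cameras agree on the lens-to-mount vector to about 0.2 mm.

```bash
cat > go.py <<'E'
from h import *
from scipy.spatial.transform import Rotation as R
np.set_printoptions(precision=2,suppress=True)
YAW=0.342
MX=np.array([np.cos(YAW),np.sin(YAW),0]); MY=np.array([-MX[1],MX[0],0])
def delta(p,s=1):
    o=ctrl.get_obs(); r=R.from_rotvec(o['orientation']); 
    g=R.from_matrix(np.array([s*MX,-s*MY,[0,0,-1]]).T)
    return r.inv().apply(np.array(p)-o['ee_pos']), (r.inv()*g).as_rotvec(), o
E
sed -i 's/print(n,p,f)/print(n,p,p[2],f)/' m.py
python3 - <<'E'
from go import *
from fit import *
T=cv2.imread('pics/top0.png')[:,:,::-1].copy(); D=cv2.imread('pics/side0.png')[:,:,::-1].copy()
bt=(318,215,392,306); bs=(308,224,382,262)
for v in(('top',bt,soft(T,bt,55,100)),('side',bs,soft(D,bs,55,100))):
    print(np.round(fit(mount,[v],[610,-167,0.34],[3,3,.05])[0],4))
n=pix2w('top',(358.6-.4,265.6),19)-[611.8,-167.6,0]; print('nose in mount',n@MX,n@MY)
for s in(1,-1):
    d,w,o=delta([577.6,171.8,130],s); print(s,d,w)
print(o['qpos'],o['ee_pos'],o['orientation'])
E
```

```text
[ 610.72 -167.86    0.34]
[ 608.89 -166.14    0.33]
nose in mount -68.00947971114813 -2.7127567565232025
1 [ 601.02 -581.87   92.67] [ 0.   -0.    0.02]
-1 [ 601.02 -581.87   92.67] [ 0.    0.   -3.12]
[-1.23  0.42  1.63  0.    1.09 -0.02] [ 220.65 -584.76  222.69] [3.09 0.56 0.  ]
```

```bash
python3 -m creep '[{"translation":[45,-43,7],"angular":[0,0,0],"jaw":1},{"translation":[89,-87,14],"angular":[0,0,0],"jaw":1},{"translation":[133,-130,20],"angular":[0,0,0],"jaw":1},{"translation":[177,-172,27],"angular":[0,0,0],"jaw":1},{"translation":[220,-214,34],"angular":[0,0,0],"jaw":1},{"translation":[263,-256,40],"angular":[0,0,0],"jaw":1},{"translation":[307,-298,47],"angular":[0,0,0],"jaw":1},{"translation":[351,-340,54],"angular":[0,0,0],"jaw":1}]'; python3 -c "
from go import *
print(delta([577.6,171.8,130])[:2])"
```

```text
t: 1.6
ee_pos: [429.9, -141.0, 168.9]
orientation: [3.09, 0.563, 0.002]
ft_force: [0.9, -1.1, 0.5]
width: 87.8
grasp_force: 0.0
(array([ 248.48, -240.68,   38.94]), array([ 0.  , -0.  ,  0.02]))
```

```bash
python3 -m creep '[{"translation":[42,-40,7],"angular":[0,0,0],"jaw":1},{"translation":[84,-80,14],"angular":[0,0,0],"jaw":1},{"translation":[126,-121,20],"angular":[0,0,0.01],"jaw":1},{"translation":[168,-162,26],"angular":[0,0,0.01],"jaw":1},{"translation":[210,-204,33],"angular":[0,0,0.02],"jaw":1},{"translation":[250,-242,39],"angular":[0,0,0.02],"jaw":1},{"translation":[250,-242,39],"angular":[0,0,0.02],"jaw":1},{"translation":[250,-242,39],"angular":[0,0,0.02],"jaw":1}]'; python3 -c "
from go import *
print(delta([577.6,171.8,24])[:2])
snap('top','top1.png')
snap('side','side1.png')
a=cv2.imread('pics/top1.png')[190:340,140:290];b=cv2.imread('pics/side1.png')[200:350,190:340]
cv2.imwrite('pics/c1.png',cv2.resize(np.hstack([a,b]),(800,400),interpolation=cv2.INTER_CUBIC))"
```

```text
t: 2.6
ee_pos: [576.8, 171.5, 129.4]
orientation: [3.096, 0.534, -0.002]
ft_force: [0.6, 0.1, -0.5]
width: 88.0
grasp_force: 0.0
(array([  0.96,   0.01, 105.4 ]), array([ 0.,  0., -0.]))
```

View pics/c1.png

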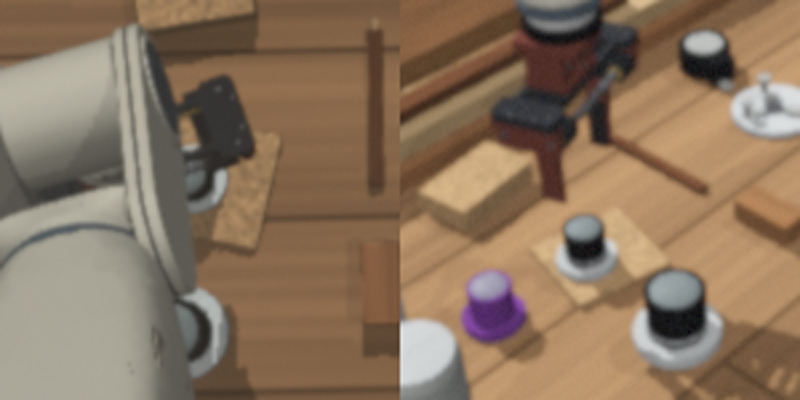

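The gripper (side view crop, fingertips at (550,190) and (610,130)) straddles the small silver lens at (585,245). I'm descending now.

```bash
python3 -m creep '[{"translation":[1,0,20],"angular":[0,0,0],"jaw":1},{"translation":[1,0,40],"angular":[0,0,0],"jaw":1},{"translation":[1,0,60],"angular":[0,0,0],"jaw":1},{"translation":[1,0,78],"angular":[0,0,0],"jaw":1},{"translation":[1,0,92],"angular":[0,0,0],"jaw":1},{"translation":[1,0,105],"angular":[0,0,0],"jaw":1},{"translation":[1,0,105],"angular":[0,0,0],"jaw":1},{"translation":[1,0,105],"angular":[0,0,0],"jaw":1}]'; python3 - <<'E'
from fit import *
im=snap('side','side2.png'); b=(180,255,310,345)
c=cv2.resize(im[b[1]:b[3],b[0]:b[2]],None,fx=6,fy=6,interpolation=cv2.INTER_CUBIC)
cv2.imwrite('pics/c2.png',c[:,:,::-1])
E
```

```text
t: 3.7
ee_pos: [578.8, 172.4, 25.0]
orientation: [-3.096, -0.533, -0.001]
ft_force: [-0.5, -0.3, 0.6]
width: 88.0
grasp_force: 0.0
```

View pics/c2.png

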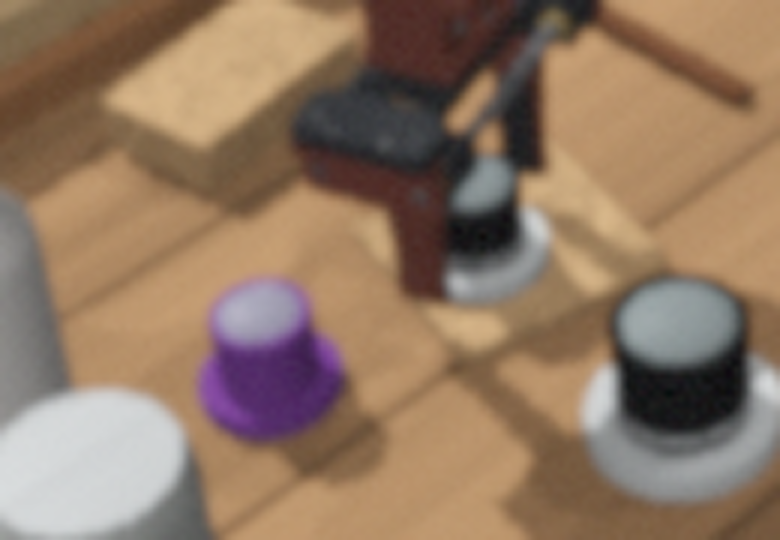

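The fingers stand on both sides of the black barrel at (480,215), so I close now.

```bash
python3 -m creep '[{"translation":[0,0,0],"angular":[0,0,0],"jaw":0.75},{"translation":[0,0,0],"angular":[0,0,0],"jaw":0.6},{"translation":[0,0,0],"angular":[0,0,0],"jaw":0.5},{"translation":[0,0,0],"angular":[0,0,0],"jaw":0.4},{"translation":[0,0,0],"angular":[0,0,0],"jaw":0.4},{"translation":[0,0,0],"angular":[0,0,0],"jaw":0.4},{"translation":[0,0,0],"angular":[0,0,0],"jaw":0.4},{"translation":[0,0,0],"angular":[0,0,0],"jaw":0.4}]'
```

```text
t: 4.75
ee_pos: [578.5, 172.2, 24.7]
orientation: [3.096, 0.533, 0.0]
ft_force: [-0.5, 0.2, 1.5]
width: 43.4
grasp_force: 30.0
```

```bash
python3 -c "
from go import *
print(delta([599.4,-170.4,85])[0])"; python3 -m creep '[{"translation":[0,0,-10],"angular":[0,0,0],"jaw":0.4},{"translation":[0,0,-30],"angular":[0,0,0],"jaw":0.4},{"translation":[0,0,-50],"angular":[0,0,0],"jaw":0.4},{"translation":[0,0,-65],"angular":[0,0,0],"jaw":0.4},{"translation":[-10,30,-80],"angular":[0,0,0],"jaw":0.4},{"translation":[-22,70,-80],"angular":[0,0,0],"jaw":0.4},{"translation":[-36,115,-80],"angular":[0,0,0],"jaw":0.4},{"translation":[-50,160,-80],"angular":[0,0,0],"jaw":0.4}]'; python3 -c "
from go import *
print(delta([599.4,-170.4,85])[:2])"
```

```text
[-94.81 329.94 -60.28]
t: 5.75
ee_pos: [585.0, 3.5, 105.8]
orientation: [3.096, 0.533, 0.002]
ft_force: [0.5, 0.2, -1.0]
width: 43.7
grasp_force: 30.0
(array([-44.63, 168.71,  20.81]), array([ 0., -0., -0.]))
```

```bash
python3 -m creep '[{"translation":[-11,42,0],"angular":[0,0,0],"jaw":0.4},{"translation":[-22,84,0],"angular":[0,0,0],"jaw":0.4},{"translation":[-32,122,0],"angular":[0,0,0],"jaw":0.4},{"translation":[-40,150,10],"angular":[0,0,0],"jaw":0.4},{"translation":[-45,170,20],"angular":[0,0,0],"jaw":0.4},{"translation":[-45,170,20],"angular":[0,0,0],"jaw":0.4},{"translation":[-45,170,20],"angular":[0,0,0],"jaw":0.4},{"translation":[-45,170,20],"angular":[0,0,0],"jaw":0.4}]'; python3 - <<'E'
from go import *
d,w,o=delta([599.4,-170.4,31]); print(d,w)
from fit import *
im=snap('side','side3.png'); t=snap('top','top3.png')
T=[]
for cam,i,b in(('side',im,(290,190,390,265)),('top',t,(310,200,410,310))):
    c=i[b[1]:b[3],b[0]:b[2]]; T.append(cv2.resize(c,None,fx=4,fy=4,interpolation=cv2.INTER_CUBIC))
h=max(x.shape[0] for x in T); T=[cv2.copyMakeBorder(x,0,h-x.shape[0],0,0,cv2.BORDER_CONSTANT) for x in T]
cv2.imwrite('pics/c3.png',np.hstack(T)[:,:,::-1])
E
```

```text
t: 6.75
ee_pos: [599.4, -169.5, 85.0]
orientation: [-3.096, -0.535, -0.0]
ft_force: [0.3, 1.0, -1.7]
width: 43.6
grasp_force: 30.0
[-0.27  0.89 53.96] [-0. -0. -0.]
```

View pics/c3.png

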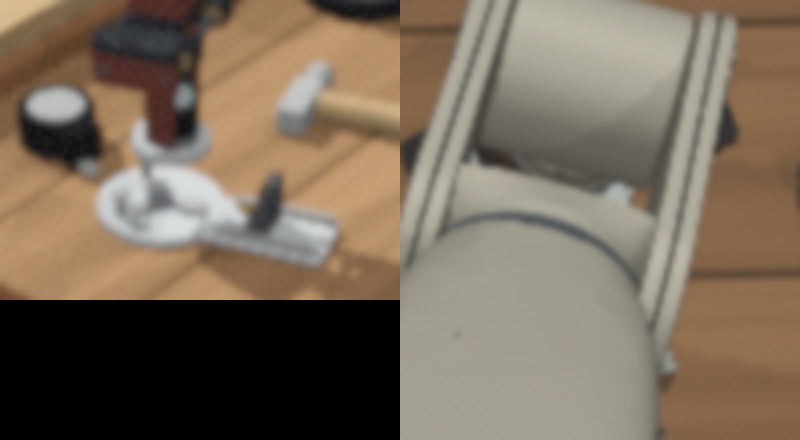

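```bash
python3 - <<'E'
from go import *
from fit import circ
# side-frame expectation of flange
e=np.array([608.4,-165.9,0])-12*MX
p=np.array([w2pix('side',q) for z in(68.3,78.3) for q in circ(e[0],e[1],32,z)])
print(p.min(0),p.max(0))
im=cv2.imread('pics/side3.png'); b=(315,205,352,235)
c=cv2.resize(im[b[1]:b[3],b[0]:b[2]],None,fx=18,fy=18,interpolation=cv2.INTER_CUBIC)
h=cv2.convexHull(np.round((p+.5-[b[0],b[1]])*18).astype(np.int32)); cv2.polylines(c,[h],True,(0,0,255),1)
cv2.imwrite('pics/c4.png',c)
E
```

```text
[322.82 217.68] [342.88 231.3 ]
```

View pics/c4.png

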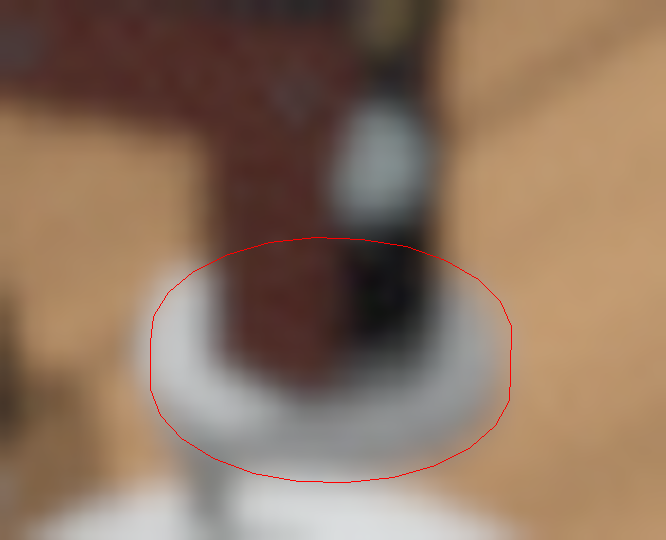

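The lens (flange centre about (332,223) in the side view) looks roughly 2–3 mm from where I expected it. Two views remain, so I'll raise it clear of the plate and fit the flange numerically.

```bash
python3 -m creep '[{"translation":[0,0,-15],"angular":[0,0,0],"jaw":0.4},{"translation":[0,0,-30],"angular":[0,0,0],"jaw":0.4},{"translation":[0,0,-40],"angular":[0,0,0],"jaw":0.4},{"translation":[0,0,-40],"angular":[0,0,0],"jaw":0.4},{"translation":[0,0,-40],"angular":[0,0,0],"jaw":0.4},{"translation":[0,0,-40],"angular":[0,0,0],"jaw":0.4},{"translation":[0,0,-40],"angular":[0,0,0],"jaw":0.4},{"translation":[0,0,-40],"angular":[0,0,0],"jaw":0.4}]'; cat > fl.py <<'E'
from go import *
from fit import hullmask,circ,soft,mount
from scipy.optimize import minimize
def fitfl(im,cam,box,p0,z0,show=0):
    x0,y0,x1,y1=box; t=soft(im,box,60,95)
    v=im[y0:y1,x0:x1].max(2); w=cv2.erode((v>95).astype(np.uint8),np.ones((2,2),np.uint8)).astype(float)
    res=[]
    for st in(2,-3,5):
        f=lambda p:(w*np.abs(hullmask(cam,[circ(p[0],p[1],32,z0,48)+circ(p[0],p[1],32,z0+10,48)],box)-t)).sum()
        r=minimize(f,p0,method='Nelder-Mead',options=dict(initial_simplex=np.array([p0,[p0[0]+st,p0[1]],[p0[0],p0[1]+st]]),xatol=.02,fatol=.02)); res.append([*r.x,r.fun])
    return np.array(res)
E
python3 - <<'E'
from fl import *
np.set_printoptions(precision=2,suppress=True)
D=cv2.imread('pics/side0.png')[:,:,::-1].copy(); 
print('start',fitfl(D,'side',(238,285,282,310),[575.7,172.7],8))
im=snap('side','side4.png'); o=ctrl.get_obs(); z=o['ee_pos'][2]-16.7; print(o['ee_pos'],z,o['ft_force'])
p=np.array([w2pix('side',q) for zz in(z,z+10) for q in circ(597.1,-169.9,32,zz)]); a,b=p.min(0),p.max(0); print(a,b)
box=(int(a[0])-5,int((a[1]+b[1])/2)-3,int(b[0])+6,int(b[1])+5); print('now',fitfl(im,'side',box,[597.1,-169.9],z))
# pose of mount, repeated start sizes
from fit import fit
for q in ([608,-166,.34],[606,-164,.33],[611,-169,.35],[609,-163,.36]):
    for n,bx,I in (('side',(308,224,382,262),D),('top',(318,215,392,306),cv2.imread('pics/top0.png')[:,:,::-1].copy())):
        r=fit(mount,[(n,bx,soft(I,bx,55,100))],q,[4,4,.04]); print(n,r[0],round(r[1],1))
E
```

```text
t: 7.85
ee_pos: [599.1, -170.4, 124.4]
orientation: [-3.096, -0.533, 0.001]
ft_force: [-0.6, -0.5, -2.9]
width: 43.4
grasp_force: 30.0
start [[575.67 172.73  80.51]
 [575.69 172.7   80.52]
 [575.7  172.7   80.54]]
[ 599.12 -170.47  124.46] 107.75977449052512 [ 0.75 -0.4  -2.73]
[322.75 207.22] [343.12 220.72]
now [[ 596.8  -167.75   10.34]
 [ 597.07 -167.51   10.48]
 [ 596.93 -167.64   10.38]]
side [ 610.72 -166.45    0.33] 209.0
top [ 612.65 -168.59    0.33] 165.1
side [ 609.   -166.01    0.34] 207.2
top [ 610.43 -168.55    0.33] 165.9
side [ 609.4  -166.      0.34] 208.1
top [ 610.88 -168.29    0.34] 166.0
side [ 609.85 -166.27    0.33] 206.6
top [ 610.58 -169.15    0.33] 165.8
```

```bash
cat > rf.py <<'E'
from go import *
from fit import hullmask,circ,rect
from scipy.optimize import least_squares
def sat(im,box):
    x0,y0,x1,y1=box; c=im[y0:y1,x0:x1].astype(float); return c[...,0]-c[...,2]   # red minus blue: wood warm, metal 0
def plate(x,y,yaw):
    g=[circ(0,0,52,0,60)+circ(0,0,52,8,60), rect(-145,0,-28,28,0)+rect(-145,0,-28,28,8)]
    c,s=np.cos(yaw),np.sin(yaw)
    return [[(x+c*p[0]-s*p[1],y+s*p[0]+c*p[1],p[2]) for p in q] for q in g]
def rfit(im,cam,box,model,p0,band=4,sig=.8,excl=()):
    I=sat(im,box)
    m=hullmask(cam,model(*p0),box)>.5; k=np.ones((3,3),np.uint8)
    w=(cv2.dilate(m.astype(np.uint8),k,iterations=band)-cv2.erode(m.astype(np.uint8),k,iterations=band-1)).astype(float)
    x0,y0,x1,y1=box; v=im[y0:y1,x0:x1].max(2); w*=cv2.erode((v>95).astype(np.uint8),np.ones((2,2),np.uint8))
    for a,b,c,d in excl: w[b-y0:d-y0,a-x0:c-x0]=0
    def res(p):
        M=cv2.GaussianBlur(hullmask(cam,model(*p),box),(0,0),sig); s=w>0
        A=np.stack([M[s],1-M[s]],1); k,*_=np.linalg.lstsq(A,I[s],rcond=None); return A@k-I[s]
    r=least_squares(res,p0,loss='soft_l1',f_scale=8,x_scale=[1,1,.01][:len(p0)],diff_step=[1e-3,3e-3,2e-2][:len(p0)])
    J=r.jac; cov=np.linalg.inv(J.T@J)*np.mean(r.fun**2); return r.x,np.sqrt(np.diag(cov)),np.sqrt(np.mean(r.fun**2))
E
python3 - <<'E'
from rf import *
np.set_printoptions(precision=3,suppress=True)
R0=lambda f:cv2.imread('pics/'+f)[:,:,::-1].copy()
D,T,N=R0('side0.png'),R0('top0.png'),R0('side4.png')
for p0 in([609.5,-166.2,.34],[612,-169,.33]):
    print('mt',rfit(T,'top',(314,212,396,310),plate,p0)); 
    print('ms',rfit(D,'side',(306,222,384,266),plate,p0,excl=[(343,220,365,246),(310,220,345,232)]))
fl=lambda z:(lambda x,y:[circ(x,y,32,z,48)+circ(x,y,32,z+10,48)])
for q in([579,171],[576,173]):
    print('lt',rfit(T,'top',(190,236,236,280),fl(8),q)); print('ls',rfit(D,'side',(238,287,284,312),fl(8),q,band=3))
print('now',rfit(N,'side',(316,212,350,227),fl(107.7),[597,-168],band=3))
E
```

```text
mt (array([ 610.356, -168.847,    0.331]), array([0.086, 0.07 , 0.001]), np.float64(6.632552079668959))
ms (array([ 609.526, -168.828,    0.332]), array([0.27 , 0.215, 0.003]), np.float64(12.223364466297527))
mt (array([ 610.382, -168.906,    0.332]), array([0.094, 0.081, 0.001]), np.float64(6.917345829083049))
ms (array([ 609.03 , -168.65 ,    0.334]), array([0.28 , 0.228, 0.005]), np.float64(12.752196469967839))
lt (array([578.802, 171.23 ]), array([0.097, 0.107]), np.float64(7.069089110312035))
ls (array([577.425, 171.288]), array([0.257, 0.26 ]), np.float64(12.005302322504882))
lt (array([578.772, 171.195]), array([0.101, 0.113]), np.float64(7.446682253599617))
ls (array([577.189, 171.053]), array([0.246, 0.265]), np.float64(12.09497258045794))
now (array([ 598.571, -169.401]), array([0.064, 0.079]), np.float64(2.9017681089408587))
```

```bash
sed -i 's/YAW=0.342/YAW=0.3315/' go.py; python3 -c "
from go import *
print(delta([599.1,-172.7,36])[:2])"
```

```text
(array([-0.74,  2.11, 88.46]), array([-0.  ,  0.  ,  0.01]))
```

```bash
python3 -m creep '[{"translation":[-0.7,2.1,15],"angular":[0,0,0.01],"jaw":0.4},{"translation":[-0.7,2.1,35],"angular":[0,0,0.01],"jaw":0.4},{"translation":[-0.7,2.1,52],"angular":[0,0,0.01],"jaw":0.4},{"translation":[-0.7,2.1,68],"angular":[0,0,0.01],"jaw":0.4},{"translation":[-0.7,2.1,80],"angular":[0,0,0.01],"jaw":0.4},{"translation":[-0.7,2.1,88],"angular":[0,0,0.01],"jaw":0.4},{"translation":[-0.7,2.1,88],"angular":[0,0,0.01],"jaw":0.4},{"translation":[-0.7,2.1,88],"angular":[0,0,0.01],"jaw":0.4}]';python3 -c "
from go import *
print(delta([599.1,-172.7,31])[:2])"
```

```text
t: 8.9
ee_pos: [599.7, -172.8, 37.2]
orientation: [3.098, 0.517, 0.001]
ft_force: [0.1, -1.0, -2.0]
width: 43.5
grasp_force: 30.0
(array([-0.51, -0.3 ,  6.17]), array([ 0., -0., -0.]))
```

```bash
python3 -m creep '[{"translation":[0,0,1],"angular":[0,0,0],"jaw":0.4},{"translation":[0,0,1.8],"angular":[0,0,0],"jaw":0.4},{"translation":[0,0,2.6],"angular":[0,0,0],"jaw":0.4},{"translation":[0,0,3.2],"angular":[0,0,0],"jaw":0.4},{"translation":[0,0,3.7],"angular":[0,0,0],"jaw":0.4},{"translation":[0,0,4.2],"angular":[0,0,0],"jaw":0.4},{"translation":[0,0,4.6],"angular":[0,0,0],"jaw":0.4},{"translation":[0,0,4.6],"angular":[0,0,0],"jaw":0.4}]';python3 -c "
from go import *
print(delta([599.1,-172.7,31])[:2],ctrl.get_obs()['ft_force'])"
```

```text
t: 9.9
ee_pos: [599.2, -172.7, 32.0]
orientation: [-3.099, -0.517, 0.0]
ft_force: [-0.5, -0.3, -2.2]
width: 43.8
grasp_force: 30.0
(array([-0.12, -0.01,  1.02]), array([-0.,  0., -0.])) [-0.54 -0.29 -2.2 ]
```

```bash
python3 -m creep '[{"translation":[0,0,0.2],"angular":[0,0,0],"jaw":0.4},{"translation":[0,0,0.4],"angular":[0,0,0],"jaw":0.4},{"translation":[0,0,0.6],"angular":[0,0,0],"jaw":0.4},{"translation":[0,0,0.7],"angular":[0,0,0],"jaw":0.4},{"translation":[0,0,0.8],"angular":[0,0,0],"jaw":0.4},{"translation":[0,0,0.9],"angular":[0,0,0],"jaw":0.4},{"translation":[0,0,0.9],"angular":[0,0,0],"jaw":0.4},{"translation":[0,0,0.9],"angular":[0,0,0],"jaw":0.4}]'
```

```text
t: 10.9
ee_pos: [599.3, -172.7, 31.2]
orientation: [3.099, 0.517, 0.0]
ft_force: [1.1, -0.7, -2.4]
width: 43.4
grasp_force: 30.0
```

```bash
python3 -m creep '[{"translation":[0,0,0.1],"angular":[0,0,0],"jaw":0.4},{"translation":[0,0,0.2],"angular":[0,0,0],"jaw":0.4},{"translation":[0,0,0.3],"angular":[0,0,0],"jaw":0.4},{"translation":[0,0,0.4],"angular":[0,0,0],"jaw":0.4},{"translation":[0,0,0.5],"angular":[0,0,0],"jaw":0.4},{"translation":[0,0,0.5],"angular":[0,0,0],"jaw":0.4},{"translation":[0,0,0.5],"angular":[0,0,0],"jaw":0.4},{"translation":[0,0,0.5],"angular":[0,0,0],"jaw":0.4}]'
```

```text
t: 11.9
ee_pos: [599.3, -172.7, 30.7]
orientation: [3.099, 0.517, 0.0]
ft_force: [0.7, -0.3, -1.6]
width: 43.4
grasp_force: 30.0
```

```bash
python3 -m creep '[{"translation":[0,0,0.1],"angular":[0,0,0],"jaw":0.4},{"translation":[0,0,0.2],"angular":[0,0,0],"jaw":0.4},{"translation":[0,0,0.3],"angular":[0,0,0],"jaw":0.4},{"translation":[0,0,0.4],"angular":[0,0,0],"jaw":0.4},{"translation":[0,0,0.4],"angular":[0,0,0],"jaw":0.4},{"translation":[0,0,0.4],"angular":[0,0,0],"jaw":0.4},{"translation":[0,0,0.4],"angular":[0,0,0],"jaw":0.4},{"translation":[0,0,0.4],"angular":[0,0,0],"jaw":0.4}]'
```

```text
t: 12.9
ee_pos: [599.5, -172.7, 30.7]
orientation: [3.099, 0.517, 0.001]
ft_force: [-1.2, 1.1, 5.5]
width: 43.4
grasp_force: 30.0
```

```bash
python3 -m creep '[{"translation":[0,0,-0.2],"angular":[0,0,0],"jaw":0.4},{"translation":[0,0,-0.2],"angular":[0,0,0],"jaw":0.4},{"translation":[0,0,-0.2],"angular":[0,0,0],"jaw":0.55},{"translation":[0,0,-0.2],"angular":[0,0,0],"jaw":0.65},{"translation":[0,0,-0.2],"angular":[0,0,0],"jaw":0.8},{"translation":[0,0,-0.2],"angular":[0,0,0],"jaw":0.8},{"translation":[0,0,-0.2],"angular":[0,0,0],"jaw":0.8},{"translation":[0,0,-0.2],"angular":[0,0,0],"jaw":0.8}]'
```

```text
t: 13.9
ee_pos: [599.3, -172.7, 30.5]
orientation: [3.099, 0.517, 0.0]
ft_force: [-0.2, -0.6, -0.4]
width: 70.3
grasp_force: 0.0
```

```bash
python3 -m creep '[{"translation":[0,0,-8],"angular":[0,0,0],"jaw":0.8},{"translation":[0,0,-20],"angular":[0,0,0],"jaw":0.8},{"translation":[0,0,-35],"angular":[0,0,0],"jaw":0.8},{"translation":[0,0,-55],"angular":[0,0,0],"jaw":0.8},{"translation":[0,0,-75],"angular":[0,0,0],"jaw":0.8},{"translation":[-30,0,-80],"angular":[0,0,0],"jaw":0.6},{"translation":[-70,0,-80],"angular":[0,0,0],"jaw":0.3},{"translation":[-118,0,-80],"angular":[0,0,0],"jaw":0}]'; python3 - <<'E'
from rf import *
np.set_printoptions(precision=3,suppress=True)
S=snap('side','side5.png')
T=cv2.imread('pics/top0.png')[:,:,::-1].copy()
C=np.array([610.2,-168.85,0])
print(delta(C-130*MX+[0,0,24])[:2],ctrl.get_obs()['width'])
b=(304,215,384,270); c=cv2.resize(S[b[1]:b[3],b[0]:b[2]],None,fx=9,fy=9,interpolation=cv2.INTER_CUBIC)
for L in (-12,):
    e=C+L*MX
    for g in([*circ(e[0],e[1],32,14),*circ(e[0],e[1],32,24)],):
        p=np.array([w2pix('side',q) for q in g]); cv2.polylines(c,[cv2.convexHull(np.round((p+.5-[b[0],b[1]])*9).astype(np.int32))],True,(255,0,0),1)
cv2.imwrite('pics/c5.png',c[:,:,::-1])
# jaw outer top edge / nose
for uv in((358.2,265.6),):
    n=pix2w('top',uv,19)-C; print('nose',n@MX,n@MY)
for uv in((318+.5+195/5-.5+0,215+325/5),(318+255/5,215+300/5)):
    n=pix2w('top',uv,30)-C; print('jaw outer',n@MX,n@MY)
E
```

```text
t: 14.9
ee_pos: [487.4, -211.4, 111.8]
orientation: [3.097, 0.518, 0.003]
ft_force: [0.3, -0.4, -0.8]
width: 44.0
grasp_force: 0.0
(array([ 6.415,  1.948, 86.845]), array([-0.002,  0.004, -0.001])) 39.76434662718155
nose -66.05753179813914 -2.76548837698032
jaw outer -98.99136449969274 13.546715426521207
jaw outer -97.72130104883838 -18.48645370474371
```

View pics/c5.png

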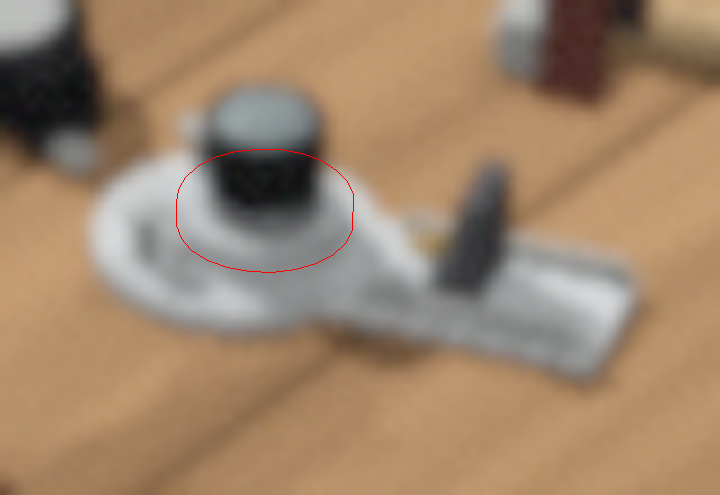

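The lens stands upright on the mount inside the predicted outline (centre about (265,210) in the crop). The jaw tab is at (475,230) and the brass screw at (430,240). Next I bring the closed fingers down behind the jaw.

```bash
python3 -m creep '[{"translation":[0,0,5],"angular":[0,0,0],"jaw":0},{"translation":[0,0,20],"angular":[0,0,0],"jaw":0},{"translation":[0,0,40],"angular":[0,0,0],"jaw":0},{"translation":[0,0,60],"angular":[0,0,0],"jaw":0},{"translation":[0,0,76],"angular":[0,0,0],"jaw":0},{"translation":[0,0,87],"angular":[0,0,0],"jaw":0},{"translation":[0,0,87],"angular":[0,0,0],"jaw":0},{"translation":[0,0,87],"angular":[0,0,0],"jaw":0}]'; python3 -c "
from go import *
C=np.array([610.2,-168.85,0])
d,w,o=delta(C+[0,0,23]); print(-d,w,o['width'],o['ft_force']@MX,o['ft_force'])"
```

```text
t: 15.95
ee_pos: [488.0, -211.1, 23.8]
orientation: [3.098, 0.517, 0.001]
ft_force: [0.0, 0.3, 0.7]
width: 0.6
grasp_force: 0.0
[-129.27    0.31   -0.85] [ 0. -0. -0.] 0.6146617803128669 0.12990911543471056 [0.04 0.29 0.71]
```

```bash
python3 -m creep '[{"translation":[6,0,0],"angular":[0,0,0],"jaw":0},{"translation":[11,0,0],"angular":[0,0,0],"jaw":0},{"translation":[15,0,0],"angular":[0,0,0],"jaw":0},{"translation":[18,0,0],"angular":[0,0,0],"jaw":0},{"translation":[21,0,0],"angular":[0,0,0],"jaw":0},{"translation":[24,0,0],"angular":[0,0,0],"jaw":0},{"translation":[27,0,0],"angular":[0,0,0],"jaw":0},{"translation":[30,0,0],"angular":[0,0,0],"jaw":0}]'; cat > fx.py <<'E'
from go import *
C=np.array([610.2,-168.85,0])
d,w,o=delta(C+[0,0,23]); print('mount pos',-d,'push',-o['ft_force']@MX,o['ft_force'],o['t'])
E
python3 fx.py
```

```text
t: 16.95
ee_pos: [515.2, -201.4, 23.5]
orientation: [-3.098, -0.517, 0.003]
ft_force: [-4.8, -3.5, 4.0]
width: 0.4
grasp_force: 2.6
mount pos [-100.47   -0.04   -0.31] push 5.661567500385912 [-4.78 -3.52  3.96] 16.95
```

```bash
python3 -m creep '[{"translation":[1.5,0,0],"angular":[0,0,0],"jaw":0},{"translation":[3,0,0],"angular":[0,0,0],"jaw":0},{"translation":[4.5,0,0],"angular":[0,0,0],"jaw":0},{"translation":[6,0,0],"angular":[0,0,0],"jaw":0},{"translation":[7.5,0,0],"angular":[0,0,0],"jaw":0},{"translation":[9,0,0],"angular":[0,0,0],"jaw":0},{"translation":[10.5,0,0],"angular":[0,0,0],"jaw":0},{"translation":[12,0,0],"angular":[0,0,0],"jaw":0}]'; python3 fx.py
```

```text
t: 17.95
ee_pos: [526.6, -197.5, 23.5]
orientation: [-3.098, -0.517, 0.002]
ft_force: [-4.3, -2.6, 4.2]
width: 0.4
grasp_force: 2.5
mount pos [-88.42  -0.06  -0.35] push 4.922484063561856 [-4.31 -2.6   4.25] 17.95
```

```bash
python3 -m creep '[{"translation":[0.6,0,0],"angular":[0,0,0],"jaw":0},{"translation":[1.2,0,0],"angular":[0,0,0],"jaw":0},{"translation":[1.8,0,0],"angular":[0,0,0],"jaw":0},{"translation":[2.4,0,0],"angular":[0,0,0],"jaw":0},{"translation":[3,0,0],"angular":[0,0,0],"jaw":0},{"translation":[3.4,0,0],"angular":[0,0,0],"jaw":0},{"translation":[3.8,0,0],"angular":[0,0,0],"jaw":0},{"translation":[4.0,0,0],"angular":[0,0,0],"jaw":0}]'; cat > tr.py <<'E'
from fx import *
import sys
A=cv2.imread('pics/side5.png'); snap('side',sys.argv[1]); B=cv2.imread('pics/'+sys.argv[1])
c0=C-12*MX+[0,0,46]; p0=w2pix('side',c0); s=w2pix('side',c0+10*MX)-p0
x,y=np.round(p0).astype(int); t=A[y-8:y+9,x-9:x+7].astype(np.float32)
r=np.arange(-3,15,.1); e=[]
for k in r:
    m=np.float32([[1,0,s[0]*k/10],[0,1,s[1]*k/10]])
    W=cv2.warpAffine(B,m,(640,480),flags=cv2.INTER_CUBIC|cv2.WARP_INVERSE_MAP)[y-8:y+9,x-9:x+7].astype(np.float32); e.append(((W-t)**2).mean())
print('px per 10mm',s,'lens moved',r[np.argmin(e)],min(e),'e at 0',e[30])
E
python3 tr.py side6.png
```

```text
t: 18.95
ee_pos: [530.3, -196.2, 23.5]
orientation: [-3.098, -0.517, 0.002]
ft_force: [-5.1, -3.1, 3.7]
width: 0.7
grasp_force: 2.7
mount pos [-84.43  -0.08  -0.34] push 5.7908753301057745 [-5.07 -3.06  3.7 ] 18.95
px per 10mm [-2.89 -0.63] lens moved 3.800000000000006 331.8505 e at 0 725.3542
```

```bash
python3 -m creep '[{"translation":[0.5,0,0],"angular":[0,0,0],"jaw":0},{"translation":[1.1,0,0],"angular":[0,0,0],"jaw":0},{"translation":[1.7,0,0],"angular":[0,0,0],"jaw":0},{"translation":[2.3,0,0],"angular":[0,0,0],"jaw":0},{"translation":[2.9,0,0],"angular":[0,0,0],"jaw":0},{"translation":[3.4,0,0],"angular":[0,0,0],"jaw":0},{"translation":[3.8,0,0],"angular":[0,0,0],"jaw":0},{"translation":[4.0,0,0],"angular":[0,0,0],"jaw":0}]'; python3 tr.py side7.png
```

```text
t: 20.0
ee_pos: [534.1, -194.9, 23.5]
orientation: [-3.098, -0.517, 0.002]
ft_force: [-3.8, -2.9, 4.3]
width: 0.4
grasp_force: 2.7
mount pos [-80.43  -0.09  -0.36] push 4.4884488056654765 [-3.76 -2.86  4.32] 20.0
px per 10mm [-2.89 -0.63] lens moved 7.500000000000009 391.2549 e at 0 1917.8088
```

```bash
python3 -m creep '[{"translation":[0.2,0,0],"angular":[0,0,0],"jaw":0},{"translation":[0.4,0,0],"angular":[0,0,0],"jaw":0},{"translation":[0.6,0,0],"angular":[0,0,0],"jaw":0},{"translation":[0.8,0,0],"angular":[0,0,0],"jaw":0},{"translation":[1.0,0,0],"angular":[0,0,0],"jaw":0},{"translation":[1.2,0,0],"angular":[0,0,0],"jaw":0},{"translation":[1.4,0,0],"angular":[0,0,0],"jaw":0},{"translation":[1.6,0,0],"angular":[0,0,0],"jaw":0}]'; python3 tr.py side8.png
```

```text
t: 21.05
ee_pos: [535.6, -194.4, 23.5]
orientation: [-3.098, -0.517, 0.002]
ft_force: [-5.7, -1.9, 4.5]
width: 0.3
grasp_force: 2.7
mount pos [-78.85  -0.07  -0.34] push 5.996068418394636 [-5.7  -1.85  4.53] 21.05
px per 10mm [-2.89 -0.63] lens moved 9.10000000000001 441.40442 e at 0 2490.174
```

```bash
python3 -m creep '[{"translation":[0.1,0,0],"angular":[0,0,0],"jaw":0},{"translation":[0.2,0,0],"angular":[0,0,0],"jaw":0},{"translation":[0.3,0,0],"angular":[0,0,0],"jaw":0},{"translation":[0.4,0,0],"angular":[0,0,0],"jaw":0},{"translation":[0.5,0,0],"angular":[0,0,0],"jaw":0},{"translation":[0.6,0,0],"angular":[0,0,0],"jaw":0},{"translation":[0.6,0,0],"angular":[0,0,0],"jaw":0},{"translation":[0.6,0,0],"angular":[0,0,0],"jaw":0}]'; python3 fx.py
```

```text
t: 22.1
ee_pos: [536.2, -194.2, 23.5]
orientation: [-3.098, -0.517, 0.002]
ft_force: [-3.6, -2.7, 4.6]
width: 0.5
grasp_force: 2.6
mount pos [-78.23  -0.09  -0.37] push 4.256572997500832 [-3.56 -2.73  4.55] 22.1
```

```bash
python3 -m creep '[{"translation":[0.05,0,0],"angular":[0,0,0],"jaw":0},{"translation":[0.1,0,0],"angular":[0,0,0],"jaw":0},{"translation":[0.2,0,0],"angular":[0,0,0],"jaw":0},{"translation":[0.25,0,0],"angular":[0,0,0],"jaw":0},{"translation":[0.3,0,0],"angular":[0,0,0],"jaw":0},{"translation":[0.4,0,0],"angular":[0,0,0],"jaw":0},{"translation":[0.4,0,0],"angular":[0,0,0],"jaw":0},{"translation":[0.4,0,0],"angular":[0,0,0],"jaw":0}]'; python3 fx.py
```

```text
t: 23.1
ee_pos: [536.6, -194.1, 23.5]
orientation: [-3.098, -0.517, 0.002]
ft_force: [-4.0, -2.5, 3.1]
width: 0.6
grasp_force: 2.7
mount pos [-77.84  -0.08  -0.38] push 4.61412016819936 [-4.01 -2.54  3.13] 23.1
```

```bash
python3 -m creep '[{"translation":[0.05,0,0],"angular":[0,0,0],"jaw":0},{"translation":[0.1,0,0],"angular":[0,0,0],"jaw":0},{"translation":[0.2,0,0],"angular":[0,0,0],"jaw":0},{"translation":[0.25,0,0],"angular":[0,0,0],"jaw":0},{"translation":[0.3,0,0],"angular":[0,0,0],"jaw":0},{"translation":[0.4,0,0],"angular":[0,0,0],"jaw":0},{"translation":[0.4,0,0],"angular":[0,0,0],"jaw":0},{"translation":[0.4,0,0],"angular":[0,0,0],"jaw":0}]'; python3 fx.py
```

```text
t: 24.1
ee_pos: [536.9, -193.9, 23.5]
orientation: [-3.098, -0.517, 0.002]
ft_force: [-4.7, -2.2, 3.9]
width: 0.5
grasp_force: 2.7
mount pos [-77.44  -0.08  -0.34] push 5.178497393692783 [-4.74 -2.15  3.95] 24.1
```

```bash
python3 -m creep '[{"translation":[0.05,0,0],"angular":[0,0,0],"jaw":0},{"translation":[0.1,0,0],"angular":[0,0,0],"jaw":0},{"translation":[0.2,0,0],"angular":[0,0,0],"jaw":0},{"translation":[0.25,0,0],"angular":[0,0,0],"jaw":0},{"translation":[0.3,0,0],"angular":[0,0,0],"jaw":0},{"translation":[0.4,0,0],"angular":[0,0,0],"jaw":0},{"translation":[0.4,0,0],"angular":[0,0,0],"jaw":0},{"translation":[0.4,0,0],"angular":[0,0,0],"jaw":0}]'; python3 fx.py
```

```text
t: 25.1
ee_pos: [537.3, -193.8, 23.5]
orientation: [-3.098, -0.517, 0.002]
ft_force: [-5.5, -2.9, 4.9]
width: 0.5
grasp_force: 2.7
mount pos [-77.03  -0.08  -0.36] push 6.193017717421359 [-5.54 -2.92  4.92] 25.1
```

```bash
python3 -m creep '[{"translation":[0.05,0,0],"angular":[0,0,0],"jaw":0},{"translation":[0.1,0,0],"angular":[0,0,0],"jaw":0},{"translation":[0.15,0,0],"angular":[0,0,0],"jaw":0},{"translation":[0.2,0,0],"angular":[0,0,0],"jaw":0},{"translation":[0.25,0,0],"angular":[0,0,0],"jaw":0},{"translation":[0.3,0,0],"angular":[0,0,0],"jaw":0},{"translation":[0.3,0,0],"angular":[0,0,0],"jaw":0},{"translation":[0.3,0,0],"angular":[0,0,0],"jaw":0}]'; python3 fx.py
```

```text
t: 26.1
ee_pos: [537.6, -193.7, 23.4]
orientation: [-3.098, -0.517, 0.002]
ft_force: [-4.4, -2.5, 4.5]
width: 0.2
grasp_force: 2.7
mount pos [-76.77  -0.12  -0.33] push 4.990697830733362 [-4.41 -2.53  4.45] 26.1
```

```bash
python3 -m creep '[{"translation":[0.05,0,0],"angular":[0,0,0],"jaw":0},{"translation":[0.1,0,0],"angular":[0,0,0],"jaw":0},{"translation":[0.2,0,0],"angular":[0,0,0],"jaw":0},{"translation":[0.25,0,0],"angular":[0,0,0],"jaw":0},{"translation":[0.3,0,0],"angular":[0,0,0],"jaw":0},{"translation":[0.4,0,0],"angular":[0,0,0],"jaw":0},{"translation":[0.4,0,0],"angular":[0,0,0],"jaw":0},{"translation":[0.4,0,0],"angular":[0,0,0],"jaw":0}]'; python3 fx.py
```

```text
t: 27.1
ee_pos: [537.9, -193.6, 23.5]
orientation: [-3.098, -0.517, 0.003]
ft_force: [-4.8, -2.1, 4.2]
width: 0.4
grasp_force: 2.8
mount pos [-76.42  -0.1   -0.34] push 5.211152404880496 [-4.79 -2.09  4.23] 27.1
```

```bash
python3 -m creep '[{"translation":[0.05,0,0],"angular":[0,0,0],"jaw":0},{"translation":[0.1,0,0],"angular":[0,0,0],"jaw":0},{"translation":[0.2,0,0],"angular":[0,0,0],"jaw":0},{"translation":[0.25,0,0],"angular":[0,0,0],"jaw":0},{"translation":[0.3,0,0],"angular":[0,0,0],"jaw":0},{"translation":[0.4,0,0],"angular":[0,0,0],"jaw":0},{"translation":[0.4,0,0],"angular":[0,0,0],"jaw":0},{"translation":[0.4,0,0],"angular":[0,0,0],"jaw":0}]'; python3 tr.py side9.png
```

```text
t: 28.1
ee_pos: [538.1, -193.5, 23.5]
orientation: [-3.098, -0.517, 0.003]
ft_force: [-5.2, -3.5, 5.5]
width: 0.2
grasp_force: 3.1
mount pos [-76.17  -0.09  -0.32] push 6.056199530164272 [-5.19 -3.52  5.51] 28.1
px per 10mm [-2.89 -0.63] lens moved 11.800000000000013 460.37744 e at 0 3713.8457
```

```bash
python3 -m creep '[{"translation":[0.05,0,0],"angular":[0,0,0],"jaw":0},{"translation":[0.1,0,0],"angular":[0,0,0],"jaw":0},{"translation":[0.15,0,0],"angular":[0,0,0],"jaw":0},{"translation":[0.2,0,0],"angular":[0,0,0],"jaw":0},{"translation":[0.2,0,0],"angular":[0,0,0],"jaw":0},{"translation":[0.2,0,0],"angular":[0,0,0],"jaw":0},{"translation":[0.2,0,0],"angular":[0,0,0],"jaw":0},{"translation":[0.2,0,0],"angular":[0,0,0],"jaw":0}]'; python3 fx.py
```

```text
t: 29.15
ee_pos: [538.2, -193.5, 23.5]
orientation: [-3.098, -0.517, 0.003]
ft_force: [-6.0, -3.5, 5.7]
width: 0.3
grasp_force: 3.4
mount pos [-76.07  -0.09  -0.32] push 6.78349219207274 [-5.98 -3.48  5.69] 29.15
```

```bash
python3 -m creep '[{"translation":[0.05,0,0],"angular":[0,0,0],"jaw":0},{"translation":[0.1,0,0],"angular":[0,0,0],"jaw":0},{"translation":[0.15,0,0],"angular":[0,0,0],"jaw":0},{"translation":[0.2,0,0],"angular":[0,0,0],"jaw":0},{"translation":[0.25,0,0],"angular":[0,0,0],"jaw":0},{"translation":[0.3,0,0],"angular":[0,0,0],"jaw":0},{"translation":[0.3,0,0],"angular":[0,0,0],"jaw":0},{"translation":[0.3,0,0],"angular":[0,0,0],"jaw":0}]'; python3 fx.py
```

```text
t: 30.15
ee_pos: [538.3, -193.4, 23.5]
orientation: [-3.098, -0.517, 0.004]
ft_force: [-6.2, -3.8, 5.1]
width: 0.2
grasp_force: 3.8
mount pos [-75.98  -0.12  -0.3 ] push 7.100189954117929 [-6.18 -3.85  5.11] 30.15
```

```bash
python3 -m creep '[{"translation":[0.1,0,0],"angular":[0,0,0],"jaw":0},{"translation":[0.2,0,0],"angular":[0,0,0],"jaw":0},{"translation":[0.3,0,0],"angular":[0,0,0],"jaw":0},{"translation":[0.4,0,0],"angular":[0,0,0],"jaw":0},{"translation":[0.5,0,0],"angular":[0,0,0],"jaw":0},{"translation":[0.6,0,0],"angular":[0,0,0],"jaw":0},{"translation":[0.6,0,0],"angular":[0,0,0],"jaw":0},{"translation":[0.6,0,0],"angular":[0,0,0],"jaw":0}]'; python3 fx.py
```

```text
t: 31.15
ee_pos: [538.5, -193.3, 23.5]
orientation: [-3.098, -0.517, 0.005]
ft_force: [-8.2, -5.9, 5.9]
width: 0.6
grasp_force: 4.7
mount pos [-75.79  -0.15  -0.24] push 9.635546221009628 [-8.17 -5.86  5.89] 31.15
```

```bash
python3 -m creep '[{"translation":[0.1,0,0],"angular":[0,0,0],"jaw":0},{"translation":[0.2,0,0],"angular":[0,0,0],"jaw":0},{"translation":[0.3,0,0],"angular":[0,0,0],"jaw":0},{"translation":[0.3,0,0],"angular":[0,0,0],"jaw":0},{"translation":[0.3,0,0],"angular":[0,0,0],"jaw":0},{"translation":[0.3,0,0],"angular":[0,0,0],"jaw":0},{"translation":[0.3,0,0],"angular":[0,0,0],"jaw":0},{"translation":[0.3,0,0],"angular":[0,0,0],"jaw":0}]'; python3 - <<'E'
from fx import *
for i in range(3):
    ctrl.get_image('side'); o=ctrl.get_obs(); print(-o['ft_force']@MX,o['grasp_force'])
E
```

```text
t: 32.15
ee_pos: [538.6, -193.3, 23.5]
orientation: [-3.098, -0.517, 0.005]
ft_force: [-9.3, -6.5, 7.6]
width: 0.2
grasp_force: 5.1
mount pos [-75.7   -0.17  -0.21] push 10.913308898983429 [-9.31 -6.5   7.59] 32.15
9.580840690664255 5.125621967017651
9.849841094282953 5.1261344365775585
9.872165737979962 5.125943385064602
```

```bash
python3 -m creep '[{"translation":[-2,0,0],"angular":[0,0,0],"jaw":0},{"translation":[-6,0,0],"angular":[0,0,0],"jaw":0},{"translation":[-14,0,0],"angular":[0,0,0],"jaw":0},{"translation":[-24,0,0],"angular":[0,0,0],"jaw":0},{"translation":[-32,0,-10],"angular":[0,0,0],"jaw":0},{"translation":[-35,0,-40],"angular":[0,0,0],"jaw":0},{"translation":[-35,0,-80],"angular":[0,0,0],"jaw":0},{"translation":[-60,0,-120],"angular":[0,0,0],"jaw":0}]'; python3 - <<'E'
import sys; sys.argv=['','side10.png']
from tr import *
i=cv2.cvtColor(B,cv2.COLOR_BGR2RGB); b=(304,215,384,270); c=cv2.resize(i[b[1]:b[3],b[0]:b[2]],None,fx=9,fy=9,interpolation=cv2.INTER_CUBIC)
from fit import circ
for g in([*circ(C[0],C[1],32,14),*circ(C[0],C[1],32,24)],[*circ(C[0],C[1],22,60),*circ(C[0],C[1],22,24)]):
    p=np.array([w2pix('side',q) for q in g]); cv2.polylines(c,[cv2.convexHull(np.round((p+.5-[b[0],b[1]])*9).astype(np.int32))],True,(255,0,0),1)
cv2.imwrite('pics/c6.png',c[:,:,::-1])
E
```

```text
t: 33.3
ee_pos: [484.4, -212.6, 145.4]
orientation: [3.098, 0.519, 0.002]
ft_force: [-0.2, -0.4, 0.9]
width: 0.4
grasp_force: 0.0
mount pos [-133.05    0.47 -122.56] push 0.2698142424176566 [-0.16 -0.36  0.94] 33.3
px per 10mm [-2.89 -0.63] lens moved 11.600000000000012 137.70833 e at 0 3381.3726
```

View pics/c6.png

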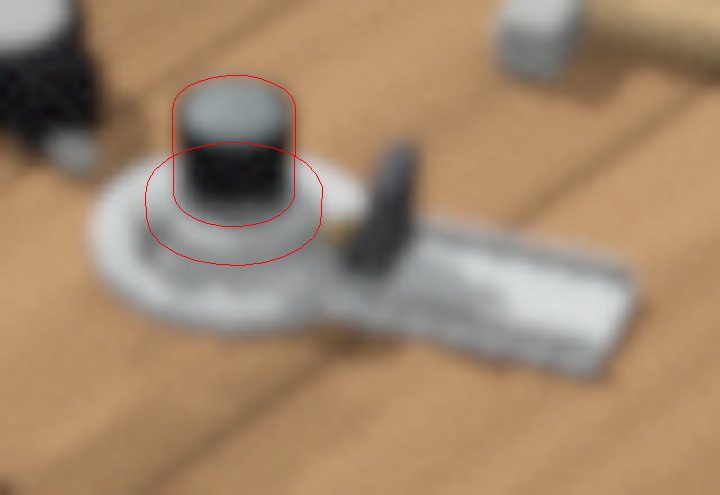

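The lens is home and upright at (235,150), inside the predicted outline, with the jaw screw against its rim at (340,230). The gripper is clear, so I hand in.

```bash
python3 -c "
from workcell import ctrl
print(ctrl.close_job())"
```

```text
the job is handed in; nothing more can be done
None
```

The job is handed in: the lens stands upright, fully home against both posts. The jaw was left clamped with a push of about 10 N and the gripper is clear, at about 33 s of the 61 s allowed.

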